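Tighten the window ring of the blood centrifuge

ROBOT

A 7-joint arm with a two-finger parallel gripper is mounted at the origin on the work surface. World frame = base frame: x ahead of the robot, y to its left, z up, the work surface at z = 0. Lengths are in m, angles in rad, forces in N, time in s.
With the tool pointing down it reaches from about 0.35 to 0.9 m from the base axis. Payload 8.1 kg.
Tool frame: the origin (TCP) lies midway between the tips of the shut fingers; the grasp point (between the pads) lies 19 mm behind it (arm.grip_point_offset is the x of the grasp point in the tool frame, in m); x points along the fingers, y is the direction in which the jaws open and shut, and the axes are right-handed (so a half turn about x gives the same grasp; the last joint's range is limited). The gripper opens to 92 mm and grips with 3 to 60 N. Pads are 19 mm wide; open, the fingers measure 130 mm over their backs; the gripper's body (75 mm by 190 mm) begins 47 mm behind the grasp point.
Start: joints at [-1.241, 0.434, 0.025, 1.573, -0.012, 1.134, -0.075], TCP at [0.262, 0.567, 0.227] pointing down, gripper open.
Joint ranges: [-2.62, 2.62], [-0.44, 2.09], [-1.27, 1.32], [0.08, 2.57], [-1.32, 4.46], [0.12, 2], [-2.74, 2.74]. Speed limits (rad/s): [2.22, 2.22, 3.01, 3.01, 3.14, 3.14, 3.14].

INTERFACE

Orientations are given as a rotation vector (axis times angle).
In Python, from rig import arm gives the robot as it stands. The module is installed in compiled form; this text tells all that it offers.
- The arm moves only by the shell command python3 -m creep 'ROWS' [FORCE]. ROWS is JSON, a list of rows, each an object with "xyz": the shift along the world's x, y, z in units of 0.2 m (1.0 is 0.2 m), a list of three; "twist": the turn, a rotation vector about the world's x, y, z in units of 180 degrees (1.0 is 180 degrees), a list of three; "gripper": the closure, from -1 (fully open) to 1 (shut). A call has 1 to 12 rows; each row is the pose to reach, as a shift and turn from the pose commanded when the call began, turning the shorter way round; what a row does not reach only later rows make up. A row lasts 1/12 s, in which the tool goes at most 41.7 mm and 7.16 degrees, less where a joint would pass 70% of its speed; a pose out of reach is approached as far as the arm can. A call with a number of a shift or a turn outside -1 to 1 is refused whole. A call with a gripper value outside its range is refused whole. The fingers move at their own pace and stop on an object; FORCE is the grip in N (left out, the last holds). Time passes only in rows, so rows that repeat a pose let the fingers close. It gives the time, the measured TCP pose, the force and the opening at its end, in the units of the state.
- arm.get_obs(): the state, without advancing time (a new reading comes with each control period).
- arm.camera(name): name is "scene" or "top"; returns the picture (384x512x3 uint8, red, green, blue); there is no depth.
- arm.calibration(name): a dict with "intrinsics" (3x3 intrinsics, pixels), "R" (3x3) and "t" (3): a world point X has camera coordinates R X + t. Camera axes: x right, y down, z forward; pixel columns grow to the right and rows downward; lengths in m; the calibration is good to about 2 mm. A picture is of the moment at which its call begins. calibration takes no time and is no camera call.
- arm.finish_job(): hands the job in, once; it reports no verdict.
Trained networks look in the newest picture that a camera, given by its name, has taken for a name from the list of things; names that differ only in an ending like _2 or _b are one class to them, and where a whole thing is asked for, a point or a joint stands for the part that bears it (a point fixed in the world has none). Each returns a list of dicts, best first, with "confidence" (0 to 1); they miss things now and then, are a little off and sometimes report something else, mostly with a low value. They report only what shows in the picture. A call takes as long as a camera call. They do not tell look-alikes from the thing itself.
- arm.masks_of(query, camera): "pixels" (384x512 bool, what is visible of it).
- arm.place_of(query, camera): "point" ([x, y, z] in m, in world coordinates, good to about 4 mm: a listed point, or the origin of a listed thing).
The state is a dict: "t": time; "qpos": joint angles; "dq": joint speeds; "joint_efforts": joint torques, N m; "tool_pos": TCP position; "ee_rot": TCP orientation; "wrist_force": force on the tool from outside, world axes, zero at the start; "ft_torque": the same for the moment, N m; "gripper_width": finger opening in m.
Only numpy, scipy, OpenCV 4.12 (cv2) and the standard library are available. Lean on these libraries where they do the work, as an engineer would, in place of code of your own. Each camera call takes 0.05 s, during which the arm holds its last target. There are 200 camera calls.

TASK

The ring that holds the window in the centrifuge lid has come loose. Take the orange-handled pin spanner, put its two pins down into the ring's two holes and turn the ring clockwise (seen from above) all the way to its stop, so that its orange mark meets the orange mark on the lid; then let go, leaving the spanner standing upright in the ring. The blue-handled spanner is the wrong size: leave it in its holder.

Things in the scene. Friction and masses are not known exactly. Their poses are not given: they have to be found in the camera images.
- spanner_grip (a point): Centre of the right spanner's orange handle (30 x 24 x 60 mm along x, y, z; z up; grip across y). Below it a steel bar 96 x 28 x 10 mm along x, underside 40 mm below this point, with two 8 mm pins reaching 14 mm lower, 38 mm either side of centre. 220 g; works either way round. Stands loose in one of two slots of a white block 130 x 220 x 32 mm, bar resting on its top.
- small_spanner_grip (a point): Same point and axes on the wrong spanner: blue handle, alike but with a bar 68 mm long and pins 24 mm either side of centre, which do not fit. It stands in the block's other slot, 110 mm away.
- ring_mid (a point): Centre of the top face of the aluminium ring (116 mm across), 10 mm below the grey lid top (135 mm up) of the white 260 mm square centrifuge, in a 120 mm round recess. z up; axes turn with the ring. The two pin holes, 22 x 22 mm and 18 mm deep, lie on x, 38 mm either side of centre. Spanner fully in: its bar rests on the ring. The ring's orange mark is on +y.
- ring (a joint): Turn of the ring, rad, growing clockwise seen from above: starts at 0 to 0.45, stop (orange marks meet) at 1.0. Light friction (0.08 N m); stays where left. The pins have about 10 degrees of play each way in the holes before they drive the ring, so turn the spanner that much further.
There are look-alikes about, which are no part of the job. What is shaped like the part that bears spanner_grip but pink or turquoise is not meant.

How it is judged:
By the outcome, as a careful person would: the job done as asked, in the order asked, and still so for the second after the job is handed in, with the robot touching nothing.
It also fails if it takes over 40 s, if anything falls off the work surface, if the arm or the gripper's body presses on something with over 40 N, if the wrist force passes 120 N, or if a joint passes its speed limit or range.

## Working session

There is one attempt and no reset: what is moved stays moved. The work goes in short steps, Python scripts to look and compute and a shell command to move; the robot and the scene stay as the last step left them, time stands still between calls to the robot, and variables do not carry over. Pictures are saved under pics/ and viewed, about 8 in all and at most 12, crops included, and the job is handed in when it is done.

```bash
mkdir -p pics; cat > h.py <<'E'
from rig import arm
import numpy as np, cv2
def save(cam,name,crop=None,s=1):
    im=arm.camera(cam)[:,:,::-1]
    if crop: a,b,c,d=crop; im=im[b:d,a:c]
    cv2.imwrite(f'pics/{name}.png',cv2.resize(im,None,fx=s,fy=s,interpolation=cv2.INTER_CUBIC))
def proj(cam,X):
    c=arm.calibration(cam); p=np.array(c["intrinsics"])@(np.array(c["R"])@np.array(X)+np.array(c["t"])); return p[:2]/p[2]
def unproj(cam,uv,z):
    c=arm.calibration(cam); R=np.array(c["R"]);d=R.T@np.linalg.inv(c["intrinsics"])@np.array([uv[0],uv[1],1.]); o=-R.T@np.array(c["t"])
    return o+d*(z-o[2])/d[2]
E
python3 - <<'E'
from h import *
save("top","t0",s=1.5);save("scene","s0",s=1.5)
for q in ["spanner_grip","small_spanner_grip","ring_mid"]:
  for c in ["top","scene"]:
    for r in arm.place_of(q,c): print(q,c,np.round(r["point"],4),round(r["confidence"],2),np.round(proj(c,r["point"])))
o=arm.get_obs();print(o["t"],o["tool_pos"],o["ee_rot"],o["gripper_width"],arm.grip_point_offset)
E
```

```text
spanner_grip top [0.4187 0.3983 0.0539] 0.9 [143. 213.]
spanner_grip top [0.4998 0.2523 0.0691] 0.88 [194. 184.]
spanner_grip top [0.3332 0.2216 0.0541] 0.76 [205. 243.]
spanner_grip scene [0.414  0.3972 0.0548] 0.92 [374. 144.]
spanner_grip scene [0.5074 0.2475 0.0748] 0.91 [332. 186.]
spanner_grip scene [0.3292 0.2228 0.0553] 0.66 [295. 134.]
small_spanner_grip top [0.5344 0.1435 0.0705] 0.77 [232. 172.]
small_spanner_grip scene [0.5346 0.1446 0.0718] 0.87 [293. 208.]
ring_mid top [ 0.5037 -0.2063  0.1244] 0.85 [362. 180.]
ring_mid scene [ 0.5042 -0.2033  0.124 ] 0.75 [129. 226.]
0.4 [0.26213582 0.56731539 0.22663639] [ 0.33935315  1.54399182 -0.33959703] 0.09187656830744276 -0.0188
```

View pics/t0.png

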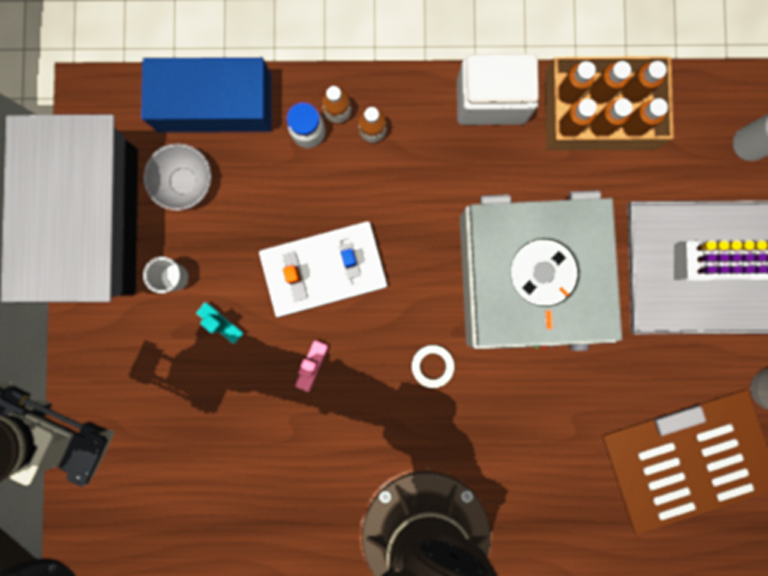

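View pics/s0.png

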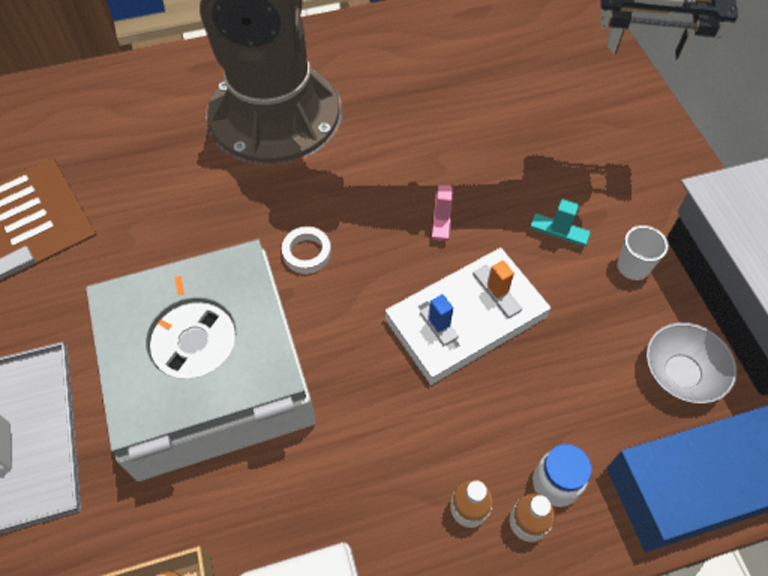

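The top view shows the orange spanner at (291,274)/1.5 in the white block, with the blue one beside it. The pink and turquoise look-alikes lie loose on the table. The ring is centred at (544,272), its mark at (565,292) and the lid mark at (548,320). Next I'll measure the angles.

```bash
python3 - <<'E'
from h import *
im=arm.camera("top"); hsv=cv2.cvtColor(im,cv2.COLOR_RGB2HSV)
def blobs(m,box,amin=5):
    z=np.zeros_like(m,np.uint8);a,b,c,d=box;z[b:d,a:c]=m[b:d,a:c]
    n,l,s,ce=cv2.connectedComponentsWithStats(z)
    return [(ce[i],s[i,4]) for i in range(1,n) if s[i,4]>=amin],z
org=(hsv[...,0]>4)&(hsv[...,0]<20)&(hsv[...,1]>150)&(hsv[...,2]>170)
box=(335,150,395,222)
c=unproj("top",proj("top",[.504,-.205,.125]),.125)
for b,a in blobs(org,box)[0]: print("orange",b,a,unproj("top",b,.125),unproj("top",b,.135))
for b,a in blobs(hsv[...,2]<60,(338,155,388,205))[0]: print("dark",b,a,unproj("top",b,.125),unproj("top",b,.107))
# ring white
w=(hsv[...,2]>225)
bl,z=blobs(w,(335,150,395,210)); 
p=cv2.findNonZero(z); h=cv2.convexHull(p); e=cv2.fitEllipse(h); print("ring ell",e,unproj("top",e[0],.125))
# block
bl,z=blobs(w,(165,140,265,215)); h=cv2.convexHull(cv2.findNonZero(z)); r=cv2.minAreaRect(h)
bp=cv2.boxPoints(r); B=np.array([unproj("top",q,.032) for q in bp]); print("block",np.round(B,4),np.degrees(np.arctan2(*(B[1]-B[0])[1::-1])),np.degrees(np.arctan2(*(B[2]-B[1])[1::-1])), B.mean(0))
for cam in ("top","scene"):
  for q in ["spanner_grip"]:
    for m in arm.masks_of(q,cam):
      px=m["pixels"]; ys,xs=np.nonzero(px); print(cam,m["confidence"],xs.mean(),ys.mean(),len(xs),)
t=im[130:230,160:280,::-1]; s=im[145:225,330:410,::-1]
cv2.imwrite("pics/c1.png",np.hstack([cv2.resize(t,(600,500),interpolation=cv2.INTER_CUBIC)]))
sc=arm.camera("scene")[150:260,240:380,::-1]; cv2.imwrite("pics/c2.png",cv2.resize(sc,None,fx=5,fy=5,interpolation=cv2.INTER_CUBIC))
E
```

```text
orange [375.77777778 194.22222222] 9 [ 0.4661516  -0.24113367  0.125     ] [ 0.46567542 -0.23804366  0.135     ]
orange [365.37931034 212.55172414] 29 [ 0.41764228 -0.21254009  0.125     ] [ 0.41764284 -0.20973109  0.135     ]
dark [372.  171.5] 30 [ 0.52685983 -0.23236322  0.125     ] [ 0.52879084 -0.23777009  0.107     ]
dark [352.42307692 191.26923077] 26 [ 0.47435335 -0.17923275  0.125     ] [ 0.47535555 -0.18369976  0.107     ]
ring ell ((362.6300354003906, 183.5967254638672), (42.07011032104492, 49.0782470703125), 168.82427978515625) [ 0.49466116 -0.2067622   0.125     ]
block [[0.552  0.3219 0.032 ]
 [0.6097 0.1083 0.032 ]
 [0.4839 0.0746 0.032 ]
 [0.4268 0.287  0.032 ]] -74.87883061478766 -165.0015075285249 [0.51806978 0.19793594 0.032     ]
top 0.78 206.45302013422818 244.01342281879195 298
top 0.61 195.8259587020649 184.56047197640117 339
top 0.58 144.36944444444444 214.9777777777778 360
scene 0.78 294.4029484029484 141.97051597051598 407
```

View pics/c1.png

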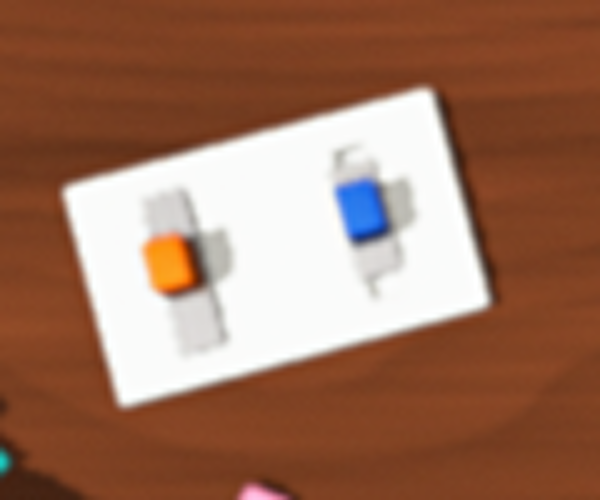

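```bash
python3 - <<'E'
from h import *
from scipy.spatial.transform import Rotation as R
o=arm.get_obs(); M=R.from_rotvec(o["ee_rot"]).as_matrix(); print(np.round(M,3)); a=np.degrees(np.arctan2(M[1,1],M[0,1])); print("jaw yaw",a,o["qpos"],o["wrist_force"])
g=np.array([.5037,.2505,.072]); tcp=o["tool_pos"]; print("to grasp", (g-[0,0,.0188]-tcp)/.2)
E
```

```text
[[ 0.     0.42   0.908]
 [ 0.     0.908 -0.42 ]
 [-1.     0.    -0.   ]]
jaw yaw 65.19522860107787 [-1.24061467  0.43447569  0.02502957  1.57317066 -0.01164289  1.13399907
 -0.07511373] [ 1.05358359 -0.4035082   0.33715393]
to grasp [ 1.20769054 -1.58446375 -0.86784326]
```

```bash
python3 -m creep '[{"xyz":[1,-1,0],"twist":[0,0,0.222],"gripper":-1},{"xyz":[1,-1,0],"twist":[0,0,0.222],"gripper":-1},{"xyz":[1,-1,0],"twist":[0,0,0.222],"gripper":-1},{"xyz":[1,-1,0],"twist":[0,0,0.222],"gripper":-1},{"xyz":[1,-1,0],"twist":[0,0,0.222],"gripper":-1},{"xyz":[1,-1,0],"twist":[0,0,0.222],"gripper":-1},{"xyz":[1,-1,0],"twist":[0,0,0.222],"gripper":-1},{"xyz":[1,-1,0],"twist":[0,0,0.222],"gripper":-1},{"xyz":[1,-1,0],"twist":[0,0,0.222],"gripper":-1},{"xyz":[1,-1,0],"twist":[0,0,0.222],"gripper":-1}]'
python3 - <<'E'
from h import *
from scipy.spatial.transform import Rotation as R
o=arm.get_obs(); M=R.from_rotvec(o["ee_rot"]).as_matrix(); print(np.degrees(np.arctan2(M[1,1],M[0,1])),o["qpos"])
g=np.array([.5037,.2505,.075]);print((g-[0,0,.0188]-o["tool_pos"])/.2)
E
```

```text
t: 1.43
tool_pos: [0.4619, 0.3677, 0.2267]
ee_rot: [-0.207, 1.561, 0.208]
wrist_force: [-0.9, 0.7, 0.6]
gripper_width: 0.0922
105.12451517186841 [-0.72504661  0.38094444 -0.05159705  1.65663189  0.02071316  1.10448173
  1.05250611]
[ 0.20913459 -0.58592326 -0.852736  ]
```

```bash
python3 -m creep '[{"xyz":[0.21,-0.585,0],"twist":[0,0,0],"gripper":-1},{"xyz":[0.21,-0.585,0],"twist":[0,0,0],"gripper":-1},{"xyz":[0.21,-0.585,0],"twist":[0,0,0],"gripper":-1},{"xyz":[0.21,-0.585,0],"twist":[0,0,0],"gripper":-1},{"xyz":[0.21,-0.585,-0.4],"twist":[0,0,0],"gripper":-1},{"xyz":[0.21,-0.585,-0.4],"twist":[0,0,0],"gripper":-1},{"xyz":[0.21,-0.585,-0.4],"twist":[0,0,0],"gripper":-1}]'
python3 - <<'E'
from h import *
save("scene","s1",(220,60,420,230),4)
E
```

```text
t: 2.02
tool_pos: [0.4996, 0.25, 0.1408]
ee_rot: [-0.212, 1.57, 0.207]
wrist_force: [-1.6, -1.1, -0.8]
gripper_width: 0.0916
```

View pics/s1.png

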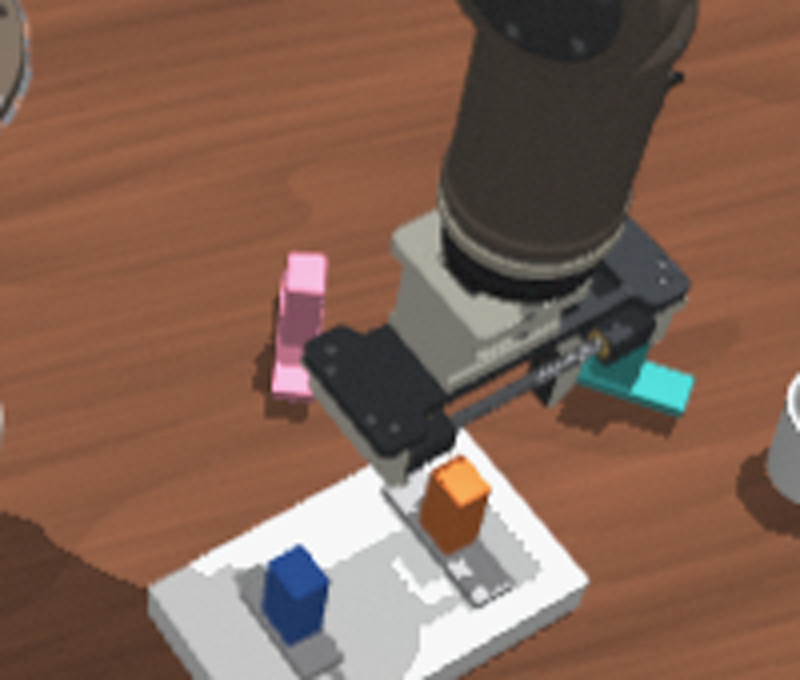

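The jaws straddle the orange handle, which shows at (455,500) in the crop. Next I'll descend and read the pose again before closing.

```bash
python3 -m creep '[{"xyz":[0,0,-0.2],"twist":[0,0,0],"gripper":-1},{"xyz":[0,0,-0.43],"twist":[0,0,0],"gripper":-1},{"xyz":[0,0,-0.43],"twist":[0,0,0],"gripper":-1},{"xyz":[0,0,-0.43],"twist":[0,0,0],"gripper":-1},{"xyz":[0,0,-0.43],"twist":[0,0,0],"gripper":-1},{"xyz":[0,0,-0.43],"twist":[0,0,0],"gripper":-1}]'
```

```text
t: 2.57
tool_pos: [0.5058, 0.2518, 0.0638]
ee_rot: [-0.206, 1.557, 0.209]
wrist_force: [-0.5, 0.6, -0.2]
gripper_width: 0.0918
```

```bash
python3 -m creep '[{"xyz":[-0.01,-0.005,-0.04],"twist":[0,0,0],"gripper":-1},{"xyz":[-0.01,-0.005,-0.04],"twist":[0,0,0],"gripper":-1},{"xyz":[-0.01,-0.005,-0.04],"twist":[0,0,0],"gripper":1},{"xyz":[-0.01,-0.005,-0.04],"twist":[0,0,0],"gripper":1},{"xyz":[-0.01,-0.005,-0.04],"twist":[0,0,0],"gripper":1},{"xyz":[-0.01,-0.005,-0.04],"twist":[0,0,0],"gripper":1},{"xyz":[-0.01,-0.005,-0.04],"twist":[0,0,0],"gripper":1},{"xyz":[-0.01,-0.005,-0.04],"twist":[0,0,0],"gripper":1},{"xyz":[-0.01,-0.005,-0.04],"twist":[0,0,0],"gripper":1},{"xyz":[-0.01,-0.005,-0.04],"twist":[0,0,0],"gripper":1}]' 40
```

```text
t: 3.4
tool_pos: [0.5022, 0.2494, 0.0527]
ee_rot: [-0.208, 1.561, 0.208]
wrist_force: [0.2, 0.3, 0.0]
gripper_width: 0.0431
```

```bash
python3 -m creep '[{"xyz":[0,0,0],"twist":[0,0,0],"gripper":1},{"xyz":[0,0,0],"twist":[0,0,0],"gripper":1},{"xyz":[0,0,0],"twist":[0,0,0],"gripper":1},{"xyz":[0,0,0],"twist":[0,0,0],"gripper":1},{"xyz":[0,0,0],"twist":[0,0,0],"gripper":1},{"xyz":[0,0,0],"twist":[0,0,0],"gripper":1},{"xyz":[0,0,0],"twist":[0,0,0],"gripper":1}]'
python3 - <<'E'
from h import *
print(arm.get_obs()["tool_pos"],arm.get_obs()["wrist_force"],arm.get_obs()["gripper_width"])
E
```

```text
t: 3.98
tool_pos: [0.5021, 0.2495, 0.0527]
ee_rot: [-0.208, 1.561, 0.208]
wrist_force: [0.4, -0.2, -0.6]
gripper_width: 0.024
[0.50212502 0.24946121 0.05269489] [ 0.44846572 -0.18931603 -0.56234681] 0.024032890815891335
```

```bash
python3 -m creep '[{"xyz":[0,0,0.1],"twist":[0,0,0],"gripper":1},{"xyz":[0,0,0.25],"twist":[0,0,0],"gripper":1},{"xyz":[0,0,0.45],"twist":[0,0,0],"gripper":1},{"xyz":[0,0,0.65],"twist":[0,0,0],"gripper":1},{"xyz":[0,0,0.85],"twist":[0,0,0],"gripper":1},{"xyz":[0,-0.15,0.85],"twist":[0,0,-0.03],"gripper":1},{"xyz":[0,-0.3,0.85],"twist":[0,0,-0.06],"gripper":1},{"xyz":[0,-0.45,0.85],"twist":[0,0,-0.09],"gripper":1},{"xyz":[0,-0.6,0.85],"twist":[0,0,-0.12],"gripper":1},{"xyz":[0,-0.75,0.85],"twist":[0,0,-0.15],"gripper":1},{"xyz":[0,-0.9,0.85],"twist":[0,0,-0.18],"gripper":1},{"xyz":[0,-0.9,0.85],"twist":[0,0,-0.18],"gripper":1}]'
python3 -m creep '[{"xyz":[0,-0.15,0],"twist":[0,0,-0.02],"gripper":1},{"xyz":[0,-0.3,0],"twist":[0,0,-0.04],"gripper":1},{"xyz":[0,-0.45,0],"twist":[0,0,-0.06],"gripper":1},{"xyz":[0,-0.6,0],"twist":[0,0,-0.08],"gripper":1},{"xyz":[0,-0.75,0],"twist":[0,0,-0.1],"gripper":1},{"xyz":[0,-0.88,0],"twist":[0,0,-0.12],"gripper":1},{"xyz":[0,-0.96,0],"twist":[0,0,-0.14],"gripper":1},{"xyz":[0,-1,0],"twist":[0,0,-0.155],"gripper":1},{"xyz":[0,-1,0],"twist":[0,0,-0.155],"gripper":1},{"xyz":[0,-1,0],"twist":[0,0,-0.155],"gripper":1},{"xyz":[0,-1,0],"twist":[0,0,-0.155],"gripper":1}]'
python3 - <<'E'
from h import *
from scipy.spatial.transform import Rotation as R
o=arm.get_obs(); M=R.from_rotvec(o["ee_rot"]).as_matrix(); print(np.degrees(np.arctan2(M[1,1],M[0,1])),o["qpos"],o["gripper_width"])
save("scene","s2",(30,60,230,230),4)
for c in("top","scene"):
  for q in("spanner_grip","ring_mid"):
    for r in arm.place_of(q,c): print(c,q,np.round(r["point"],4),r["confidence"])
print(([.504,-.205,.18]-o["tool_pos"])/.2)
E
```

```text
t: 4.98
tool_pos: [0.5017, 0.0621, 0.2227]
ee_rot: [0.244, 1.557, -0.249]
wrist_force: [-0.7, -1.7, -2.0]
gripper_width: 0.0239
t: 5.9
tool_pos: [0.5023, -0.1291, 0.2225]
ee_rot: [0.614, 1.483, -0.613]
wrist_force: [0.5, -0.6, -2.4]
gripper_width: 0.0239
45.034780640389116 [-0.12720944  0.26754405  0.34751259  1.85694932 -0.10566874  1.03542465
  1.04897782] 0.023882394404798012
top spanner_grip [0.4193 0.3981 0.0533] 0.88
top spanner_grip [0.3319 0.2206 0.0552] 0.61
top spanner_grip [0.5001 0.2528 0.0667] 0.53
scene spanner_grip [ 0.5078 -0.1316  0.2423] 0.81
scene spanner_grip [0.3301 0.2238 0.0542] 0.73
scene spanner_grip [0.4167 0.3972 0.0548] 0.62
scene ring_mid [ 0.5068 -0.2053  0.1271] 0.79
[ 0.00869297 -0.37962508 -0.21269052]
```

View pics/s2.png

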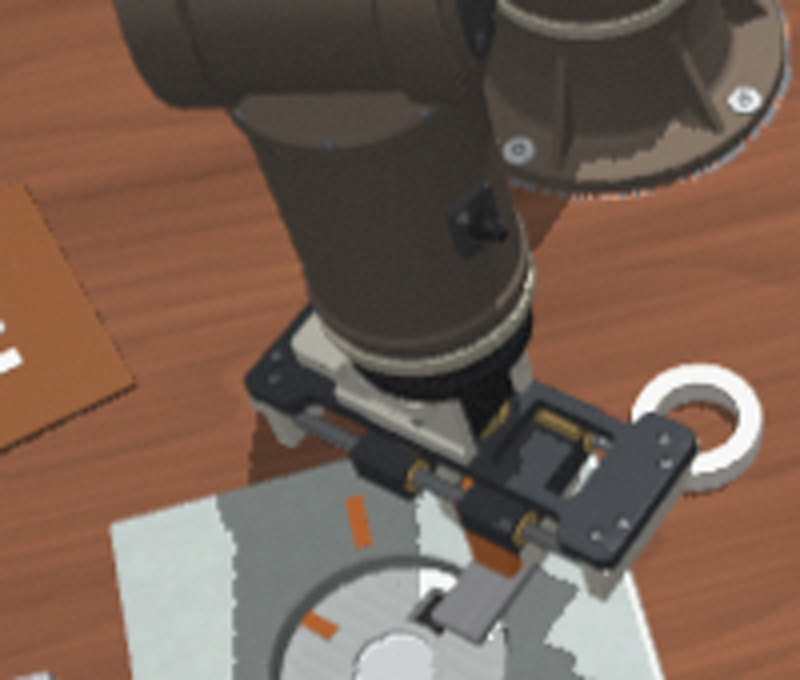

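The spanner is held upright with its bar along the ring's hole line, which runs near (430,610) in the crop. Next I'll move over the ring and stop just above the holes.

```bash
python3 -m creep '[{"xyz":[0,-0.12,0],"twist":[0,0,0],"gripper":1},{"xyz":[0,-0.25,0],"twist":[0,0,0],"gripper":1},{"xyz":[0,-0.34,0],"twist":[0,0,0],"gripper":1},{"xyz":[0,-0.375,0],"twist":[0,0,0],"gripper":1},{"xyz":[0,-0.375,-0.1],"twist":[0,0,0],"gripper":1},{"xyz":[0,-0.375,-0.2],"twist":[0,0,0],"gripper":1},{"xyz":[0,-0.375,-0.27],"twist":[0,0,0],"gripper":1},{"xyz":[0,-0.375,-0.29],"twist":[0,0,0],"gripper":1},{"xyz":[0,-0.375,-0.29],"twist":[0,0,0],"gripper":1},{"xyz":[0,-0.375,-0.29],"twist":[0,0,0],"gripper":1}]'
python3 - <<'E'
from h import *
save("scene","s3",(50,150,200,270),5)
E
```

```text
t: 6.98
tool_pos: [0.5025, -0.2053, 0.1652]
ee_rot: [0.616, 1.482, -0.615]
wrist_force: [-0.9, 0.1, -1.4]
gripper_width: 0.0238
```

View pics/s3.png

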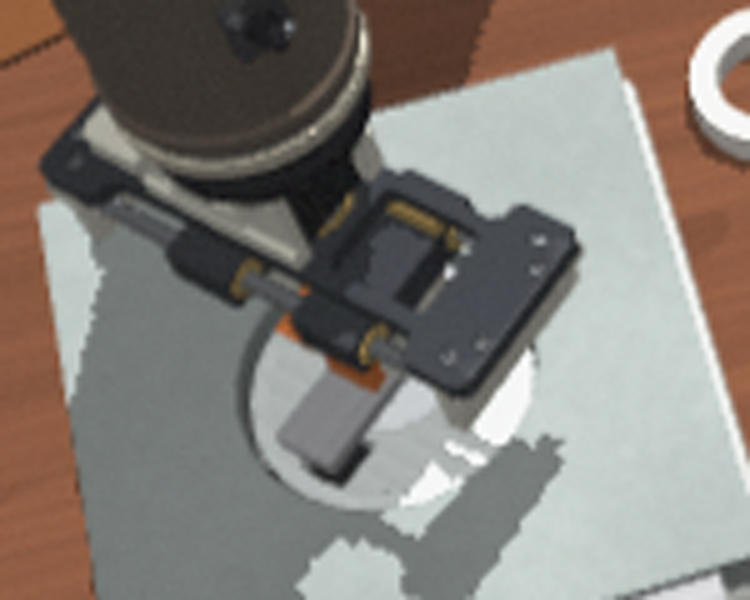

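The bar's far end sits over the far hole at (335,465), so I'll lower it in.

```bash
python3 -m creep '[{"xyz":[0,0.005,-0.02],"twist":[0,0,0],"gripper":1},{"xyz":[0,0.005,-0.04],"twist":[0,0,0],"gripper":1},{"xyz":[0,0.005,-0.06],"twist":[0,0,0],"gripper":1},{"xyz":[0,0.005,-0.08],"twist":[0,0,0],"gripper":1},{"xyz":[0,0.005,-0.09],"twist":[0,0,0],"gripper":1},{"xyz":[0,0.005,-0.09],"twist":[0,0,0],"gripper":1},{"xyz":[0,0.005,-0.09],"twist":[0,0,0],"gripper":1}]'
```

```text
t: 7.62
tool_pos: [0.5021, -0.2047, 0.1466]
ee_rot: [0.616, 1.482, -0.616]
wrist_force: [-0.1, 0.2, -2.0]
gripper_width: 0.0241
```

The pins are in by about 13 mm with no reaction force. Now I'll turn clockwise.

```bash
python3 -m creep '[{"xyz":[0,0,0],"twist":[0,0,-0.02],"gripper":1},{"xyz":[0,0,0],"twist":[0,0,-0.04],"gripper":1},{"xyz":[0,0,0],"twist":[0,0,-0.06],"gripper":1},{"xyz":[0,0,0],"twist":[0,0,-0.08],"gripper":1},{"xyz":[0,0,0],"twist":[0,0,-0.1],"gripper":1},{"xyz":[0,0,0],"twist":[0,0,-0.12],"gripper":1},{"xyz":[0,0,0],"twist":[0,0,-0.14],"gripper":1},{"xyz":[0,0,0],"twist":[0,0,-0.16],"gripper":1},{"xyz":[0,0,0],"twist":[0,0,-0.18],"gripper":1},{"xyz":[0,0,0],"twist":[0,0,-0.2],"gripper":1},{"xyz":[0,0,0],"twist":[0,0,-0.22],"gripper":1},{"xyz":[0,0,0],"twist":[0,0,-0.24],"gripper":1}]'
cat > st.py <<'E'
from h import *
from scipy.spatial.transform import Rotation as R
o=arm.get_obs(); M=R.from_rotvec(o["ee_rot"]).as_matrix(); print(np.degrees(np.arctan2(M[1,1],M[0,1])),o["ft_torque"],o["wrist_force"],o["tool_pos"],o["qpos"][-1])
E
python3 st.py
```

```text
t: 8.62
tool_pos: [0.5025, -0.2049, 0.147]
ee_rot: [1.19, 1.22, -1.19]
wrist_force: [1.6, -1.5, -3.3]
gripper_width: 0.0236
1.4876242953982337 [-0.25004683 -0.15389148  0.05637169] [ 1.61278627 -1.47643822 -3.26882202] [ 0.50254598 -0.20489216  0.14698464] 0.5959166193951313
```

```bash
python3 -m creep '[{"xyz":[0,0,0],"twist":[0,0,-0.01],"gripper":1},{"xyz":[0,0,0],"twist":[0,0,-0.02],"gripper":1},{"xyz":[0,0,0],"twist":[0,0,-0.03],"gripper":1},{"xyz":[0,0,0],"twist":[0,0,-0.04],"gripper":1},{"xyz":[0,0,0],"twist":[0,0,-0.04],"gripper":1}]';python3 st.py
python3 - <<'E'
from h import *
save("scene","s4",(50,150,200,270),5)
E
```

```text
t: 9.03
tool_pos: [0.5026, -0.2048, 0.147]
ee_rot: [1.281, 1.16, -1.281]
wrist_force: [1.0, 0.3, -1.6]
gripper_width: 0.0236
-5.617922629250573 [-0.10019686 -0.0180706   0.0360713 ] [ 1.03526232  0.26565463 -1.6272243 ] [ 0.50259336 -0.20483234  0.14697333] 0.49077659305884797
```

View pics/s4.png

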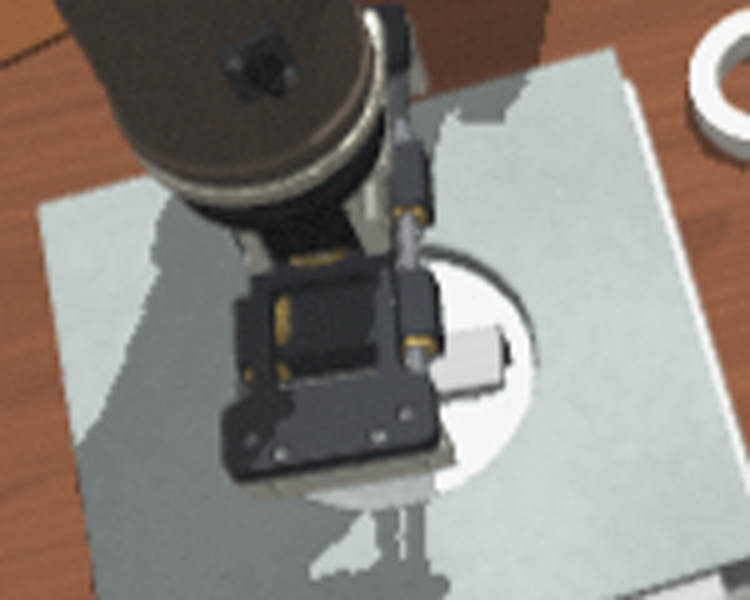

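The gripper hides the marks, but the hole turns with the bar at (505,355). I'll continue in small steps until the torque rises.

```bash
python3 -m creep '[{"xyz":[0,0,0],"twist":[0,0,-0.01],"gripper":1},{"xyz":[0,0,0],"twist":[0,0,-0.02],"gripper":1},{"xyz":[0,0,0],"twist":[0,0,-0.02],"gripper":1},{"xyz":[0,0,0],"twist":[0,0,-0.02],"gripper":1}]' >/dev/null;python3 st.py
python3 -m creep '[{"xyz":[0,0,0],"twist":[0,0,-0.01],"gripper":1},{"xyz":[0,0,0],"twist":[0,0,-0.01],"gripper":1},{"xyz":[0,0,0],"twist":[0,0,-0.01],"gripper":1}]' >/dev/null;python3 st.py
```

```text
-9.004419469057583 [-0.34111505 -0.42028607  0.48350026] [ 1.57037594 -1.88893649 -2.27553185] [ 0.50268507 -0.20475991  0.1470032 ] 0.44074418915798924
-10.76173264546635 [-0.31427244 -0.55740648  1.22841502] [ 2.7983077  -1.60152267 -0.86176863] [ 0.5027263  -0.20464496  0.14702709] 0.41465252678363645
```

The torque has risen to 1.2 N m at the yaw I expected, so the ring is at its stop. Next I'll relax the twist, seat the spanner and release.

```bash
python3 -m creep '[{"xyz":[0,0,-0.003],"twist":[0,0,0.012],"gripper":1},{"xyz":[0,0,-0.007],"twist":[0,0,0.012],"gripper":1},{"xyz":[0,0,-0.007],"twist":[0,0,0.012],"gripper":1}]' ;python3 st.py
python3 -m creep '[{"xyz":[0,0,0],"twist":[0,0,0],"gripper":-0.6},{"xyz":[0,0,0],"twist":[0,0,0],"gripper":-0.6},{"xyz":[0,0,0],"twist":[0,0,0],"gripper":-0.6},{"xyz":[0,0,0],"twist":[0,0,0],"gripper":-0.6},{"xyz":[0,0,0],"twist":[0,0,0],"gripper":-0.6},{"xyz":[0,0,0],"twist":[0,0,0],"gripper":-0.6},{"xyz":[0,0,0],"twist":[0,0,0],"gripper":-0.6},{"xyz":[0,0,0],"twist":[0,0,0],"gripper":-0.6},{"xyz":[0,0,0],"twist":[0,0,0],"gripper":-0.6},{"xyz":[0,0,0],"twist":[0,0,0],"gripper":-0.6}]'; python3 st.py
```

```text
t: 9.92
tool_pos: [0.5025, -0.2046, 0.1457]
ee_rot: [1.322, 1.132, -1.321]
wrist_force: [2.0, -0.4, 0.5]
gripper_width: 0.024
-8.816301708500706 [-0.0242101  -0.39576562  0.19453478] [ 1.96424781 -0.42434969  0.45288245] [ 0.50251646 -0.2046458   0.14567583] 0.44539134087305066
t: 10.75
tool_pos: [0.5022, -0.2046, 0.1453]
ee_rot: [1.321, 1.133, -1.321]
wrist_force: [-0.1, 0.8, 1.0]
gripper_width: 0.0732
-8.784035444717263 [-0.05871438  0.04772072 -0.05385507] [-0.07598984  0.80088559  1.01151269] [ 0.50215378 -0.20463101  0.14533577] 0.445568876615455
```

Released. Now straight up, then away to the +y side so the view is clear.

```bash
python3 -m creep '[{"xyz":[0,0,0.06],"twist":[0,0,0],"gripper":-0.6},{"xyz":[0,0,0.15],"twist":[0,0,0],"gripper":-0.6},{"xyz":[0,0,0.3],"twist":[0,0,0],"gripper":-0.6},{"xyz":[0,0,0.5],"twist":[0,0,0],"gripper":-0.6},{"xyz":[0,0,0.6],"twist":[0,0,0],"gripper":-0.6},{"xyz":[0,0.2,0.6],"twist":[0,0,0],"gripper":-0.6},{"xyz":[0,0.4,0.6],"twist":[0,0,0],"gripper":-0.6},{"xyz":[-0.2,0.6,0.6],"twist":[0,0,0],"gripper":-0.6},{"xyz":[-0.3,0.8,0.6],"twist":[0,0,0],"gripper":-0.6},{"xyz":[-0.4,1,0.6],"twist":[0,0,0],"gripper":-0.6},{"xyz":[-0.4,1,0.6],"twist":[0,0,0],"gripper":-0.6},{"xyz":[-0.4,1,0.6],"twist":[0,0,0],"gripper":-0.6}]'
python3 - <<'E'
from h import *
a=arm.camera("scene")[140:280,30:220,::-1]; b=arm.camera("top")[120:240,310:420,::-1]
f=lambda i:cv2.resize(i,(390,int(390*i.shape[0]/i.shape[1])),interpolation=cv2.INTER_CUBIC)
a,b=f(a),f(b); h=max(len(a),len(b)); p=lambda i:np.pad(i,((0,h-len(i)),(0,0),(0,0)))
cv2.imwrite("pics/f.png",np.hstack([p(a),p(b)]))
for c in("top","scene"):
  for r in arm.place_of("spanner_grip",c): print(c,np.round(r["point"],4),r["confidence"])
im=arm.camera("top"); hsv=cv2.cvtColor(im,cv2.COLOR_RGB2HSV)
m=((hsv[...,0]>4)&(hsv[...,0]<20)&(hsv[...,1]>150)&(hsv[...,2]>110)).astype(np.uint8); z=np.zeros_like(m); z[150:222,335:395]=m[150:222,335:395]
n,l,s,ce=cv2.connectedComponentsWithStats(z)
for i in range(1,n):
  if s[i,4]>3: print(ce[i],s[i],unproj("top",ce[i],.125),unproj("top",ce[i],.135))
E
```

```text
t: 11.75
tool_pos: [0.42, -0.0003, 0.2653]
ee_rot: [1.318, 1.139, -1.316]
wrist_force: [0.3, 0.3, -0.8]
gripper_width: 0.0736
top [0.4202 0.4002 0.0512] 0.74
top [ 0.4986 -0.2046  0.1615] 0.62
top [0.3335 0.222  0.0551] 0.53
scene [0.3314 0.2215 0.0566] 0.87
scene [ 0.5032 -0.2082  0.1671] 0.83
scene [0.4172 0.3985 0.0558] 0.69
[368.86821705 179.74418605] [360 174  17  11 129] [ 0.50485662 -0.22356807  0.125     ] [ 0.50400007 -0.22065069  0.135     ]
[363.2 199.2] [362 197   3   6  15] [ 0.45309554 -0.20746134  0.125     ] [ 0.45274768 -0.20470225  0.135     ]
[365.28 211.84] [364 207   3  12  25] [ 0.41952868 -0.21231451  0.125     ] [ 0.41951069 -0.20950772  0.135     ]
```

View pics/f.png

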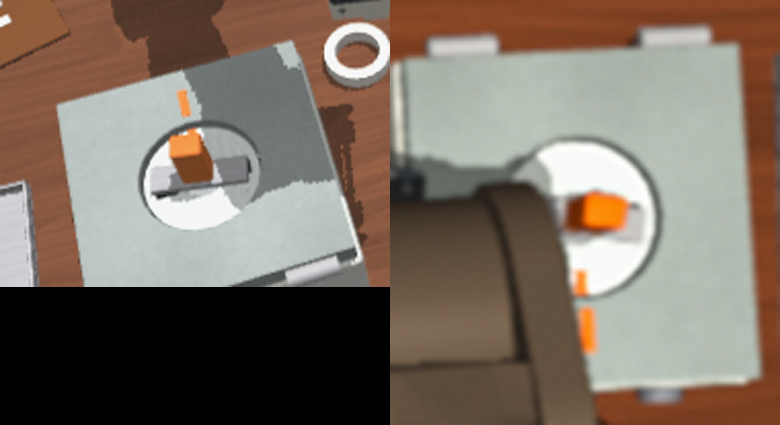

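The spanner stands upright in the ring. The marks at (580,283) and (587,330) look in line, but the arm cuts across one, so I'll move it away and re-measure.

```bash
python3 -m creep '[{"xyz":[0,0.2,0],"twist":[0,0,0],"gripper":-0.6},{"xyz":[0,0.4,0],"twist":[0,0,0],"gripper":-0.6},{"xyz":[0,0.6,0.1],"twist":[0,0,0],"gripper":-0.6},{"xyz":[0,0.8,0.2],"twist":[0,0,0],"gripper":-0.6},{"xyz":[0,1,0.2],"twist":[0,0,0],"gripper":-0.6},{"xyz":[0,1,0.2],"twist":[0,0,0],"gripper":-0.6},{"xyz":[0,1,0.2],"twist":[0,0,0],"gripper":-0.6},{"xyz":[0,1,0.2],"twist":[0,0,0],"gripper":-0.6}]'
python3 - <<'E'
from h import *
im=arm.camera("top"); hsv=cv2.cvtColor(im,cv2.COLOR_RGB2HSV)
cv2.imwrite("pics/g.png",cv2.resize(im[140:230,320:410,::-1],None,fx=6,fy=6,interpolation=cv2.INTER_CUBIC))
m=((hsv[...,0]>4)&(hsv[...,0]<20)&(hsv[...,1]>120)&(hsv[...,2]>110)).astype(np.uint8); z=np.zeros_like(m); z[150:222,335:395]=m[150:222,335:395]
n,l,s,ce=cv2.connectedComponentsWithStats(z)
for i,zz in zip(range(1,n),(0,.125,.135)):
  P=unproj("top",ce[i],zz); d=P-[.504,-.205,zz]; print(ce[i],s[i],P,np.degrees(np.arctan2(-d[1],-d[0])))
E
```

```text
t: 12.67
tool_pos: [0.4228, 0.194, 0.3048]
ee_rot: [1.321, 1.131, -1.323]
wrist_force: [0.5, -0.5, 1.0]
gripper_width: 0.0731
[368.58333333 179.74305556] [360 174  17  12 144] [ 0.5155716  -0.25918403  0.        ] 102.05506001603062
[362. 176.] [362 176   1   1   1] [ 0.51496676 -0.20548186  0.125     ] 177.48413161914834
[363.6        200.13333333] [363 197   3   7  15] [ 0.45028606 -0.20570533  0.135     ] 0.7523160514223755
```

View pics/g.png

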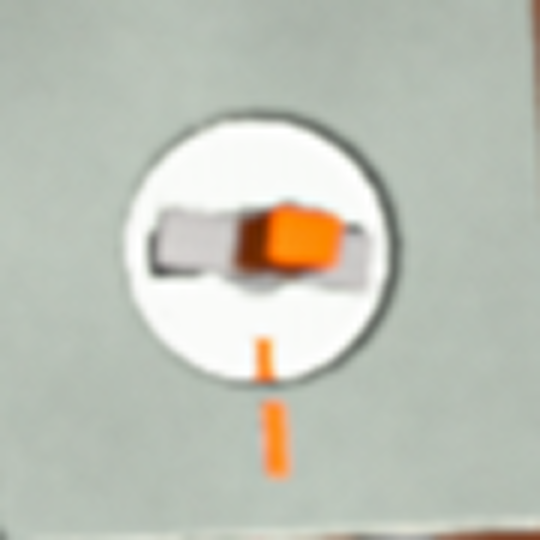

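The clear view shows the ring mark at (264,360) meeting the lid mark at (275,440), allowing for the 10 mm height parallax. The spanner is upright with its bar seated.

```bash
python3 -c "
from rig import arm
print(arm.finish_job())"
```

```text
the job is handed in; nothing more can be done
None
```

The ring is turned clockwise to its stop, and the orange-handled spanner stands upright in it, released. I handed the job in at about 13 s of the 40 s allowed. The blue spanner was not touched.

**Turning:** The pins went in without reaction force. I turned until the torque rose to about 1.2 N m, at the angle I expected for the stop. Then I eased off the twist, lowered the spanner fully, opened the gripper and moved the arm well clear.

**Last checks:**
- **Marks:** In the clear top picture the ring mark and lid mark line up within about 1°, allowing for the 10 mm height difference.
- **Spanner height:** The networks put the handle centre at z of about 0.162 to 0.167 m. The expected value when fully seated is 0.165 m.
- **One check that failed:** The last scripted mark measurement mislabelled its blobs, so I judged the final alignment from the picture and hand-worked pixel positions. The earlier scripted measurement, with the arm partly covering one mark, agreed.

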